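Drive the splitting wedge with the spring striker

ROBOT

A 6-joint arm with a two-finger parallel gripper is mounted at the origin on a cart in front of the work surface, level with it; the furniture and walls round the work are solid. World frame = base frame: x ahead of the robot, y to its left, z up, the work surface at z = 0. Lengths are in m, angles in rad, forces in N, time in s.
With the tool pointing down it reaches from about 0.35 to 0.975 m from the base axis. Payload 7.1 kg.
Tool frame: the origin (TCP) lies between the finger pads; the fingertips stand 22 mm ahead of it and the grasp point (between the pads) lies 3 mm ahead of it (arm.tip_reach is the z of the fingertips in the tool frame, in m); z points along the fingers, y is the line along which they close (so a half turn about z gives the same grasp; the last joint's range is limited). The gripper opens to 88 mm and grips with 3 to 60 N. Pads are 20 mm wide; open, the fingers measure 115 mm over their backs; the gripper's body (75 mm by 178 mm) begins 61 mm behind the grasp point.
Start: joints at [1.148, 0.423, 1.63, -0, 1.089, -0.019], TCP at [0.246, 0.575, 0.245] pointing down, gripper open.
Joint ranges: [-3, 3], [-0.9, 2.11], [0.09, 2.58], [-1.31, 4.45], [0.11, 2.69], [-2.54, 2.54]. Speed limits (rad/s): [2.39, 2.39, 3.01, 3.14, 3.14, 3.14].

INTERFACE

Orientations are given as a 3x3 rotation matrix whose columns are the frame's x, y, z axes.
In Python, from plant import arm gives the robot as it stands.
- The arm moves only by the shell command python3 -m jog 'ROWS' [FORCE]. ROWS is JSON, a list of rows, each a list of 7 numbers: the shift along the world's x, y, z in m, then the turn, a rotation vector about the world's x, y, z in degrees, then the finger opening in m, from 0 to 0.0878. In form: [[dx, dy, dz, rx, ry, rz, jaw], ...]. A call has 1 to 5 rows; each row is the pose to reach, as a shift and turn from the pose commanded when the call began; what a row does not reach only later rows make up. A row lasts 1/8 s, in which the tool goes at most 62.5 mm and 10.7 degrees, less where a joint would pass 70% of its speed; a pose out of reach is approached as far as the arm can. A call with a gripper value outside its range is refused whole. The fingers move at their own pace and stop on an object; FORCE is the grip in N (left out, the last holds). Time passes only in rows, so rows that repeat a pose let the fingers close. It gives the time, the measured TCP pose, the force, the opening and the grip force at its end, in the units of the state.
- arm.state(): the state, without advancing time (a new reading comes with each control period).
- arm.read_camera(name): name is "scene" or "side" or "wrist"; returns a dict with "pixels" (400x640x3 uint8, blue, green, red), "intrinsics" (3x3 intrinsics, pixels), "k1" (the pictures are not rectified: a ray, as slopes to the right and down, at radius r is drawn at 1 + k1 r^2 times it, then the intrinsics apply), "extrinsics" (4x4, takes a point from world to camera coordinates); the wrist camera has in their place "T_tool_cam" (4x4, takes a point from camera to tool coordinates, whose origin is the TCP and whose axes are the flange's). Camera axes: x right, y down, z forward; pixel columns grow to the right and rows downward; lengths in m; the calibration is good to about 2 mm. A picture is of the moment at which its call begins: read the wrist's pose just before it. There is no depth.
- arm.finish_job(): hands the job in; it is judged then, once.
The state is a dict: "clock": time; "joints": joint angles; "qvel": joint speeds; "effort": joint torques, N m; "position": TCP position; "orientation": TCP orientation; "force": force on the tool from outside, world axes, zero at the start; "ft_torque": the same for the moment, N m; "gripper_width": finger opening in m; "gripper_force": force on a finger pad.
Only numpy, scipy, OpenCV 4.12 (cv2) and the standard library are available. Lean on these libraries where they do the work, as an engineer would, in place of code of your own. Each camera call takes 0.05 s, during which the arm holds its last target. There are 200 camera calls.

TASK

Drive the splitting wedge fully home into the rock nodule with the spring striker: push the striker's arm back by its upright handle until the catch holds it, take your hand off it, then press down the trigger paddle so that the arm flies forward and hits the wedge. The catch has been set somewhere new and must be felt for: stop once it has caught and do not crush the little rubber buffer just behind it. Do not push the wedge in by hand, and leave the loose things round the striker where they are.

Things in the scene. Friction and masses are not known exactly. Their poses are not given: they have to be found in the camera images.
- striker_base: Dark steel base plate (157 x 290 x 8 mm), fixed to the bench; place and yaw vary. Origin: on the bench, on the arm's vertical pivot axis (its nut is 64 mm high). In its axes (z up) the arm at rest points along -x from the pivot; wedge and rock nodule lie on its -y side (nodule centre x -75, y -127 mm, top 80 mm above the bench), catch and trigger paddle on its +y side.
- striker_arm (a joint): Striker arm: level steel bar with a hammer head, 106 mm from pivot to tip, 18 mm wide, top 53 mm above the bench. Rad: 0 = at rest before the wedge, grows as it is swung back (clockwise from above): at q it points along (-cos q, +sin q) in the base's axes. A spring pulls it to 0 with 0.8 N m per rad (9 N per rad at the handle).
- striker_handle (a point): Point on the axis of the arm's handle, a plain upright steel pin of 14 mm diameter standing on the arm 88 mm from the pivot axis, from 50 to 100 mm above the bench; this point is 80 mm above the bench.
- striker_nose (a point): Underside of the nose below the arm's tip, 98 mm from the pivot. The catch holds the arm somewhere from 1.0 to 1.3 rad, as it is set; not measured. In the last 0.23 rad before it the nose climbs a ramp on the sprung trigger lever (up to 5 N more at the handle), then slides some 0.13 rad over the flat top of its tooth (push eases, not held yet), then drops behind it; let back, the arm now stays.
- buffer (a joint): Rubber buffer (12 mm diameter, 43 mm above the bench, 70 mm from the pivot axis) behind the catch, set along with it: the arm meets it about 0.05 rad past the angle at which the catch holds. In m: 0 = free, grows as the arm squeezes it, 4 N per mm. It must not be squeezed by more than 3.5 mm.
- wedge (a joint): Splitting wedge: level steel rod with a round head (18 mm) and a collar, along the base's y, 43 mm above the bench, in a guide bracket before the nodule. In m: how far it is driven (towards the base's -y); starts at 0 to 0.002, is 0.010 fully home, when its collar meets the bracket. It sticks with some 18 N, so that only a blow drives it.
- wedge_head (a point): Centre of the face of the wedge's head that the arm strikes.
- trigger (a joint): Sprung lever under the arm's path, ending in a ribbed flat paddle (36 mm radially x 40 mm across) beyond the arm's tip; set along with the catch: with the arm caught at q, the paddle's centre is 158 mm from the pivot axis in the arm's direction, its top 30 mm above the bench. Rad: 0 = up, grows as pressed, stop at 0.12 (15 mm). Some 8 to 13 mm at 3 to 6 N lets the arm go.
- clod: small brown lump of rock, 34 x 36 x 21 mm, loose bystander beside the striker; origin under its centre.
- chalk: whitish lump of rock, 43 x 43 x 24 mm, loose bystander beside the striker; origin under its centre.
- toe_bone: fossil toe bone, 67 x 82 x 30 mm, loose bystander beside the striker; origin under its centre.
- brush: flat dust brush with red handle, 24 x 184 x 12 mm, loose bystander near the front edge of the bench; origin under its centre.

How it is judged:
On the way, in this order (a step that is already met when the one before it is completed fails the run):
1. the arm is cocked: held back by the catch (beyond 0.9 rad), untouched by the robot, the wedge not yet driven (value of joint striker_arm above 0.9 rad and value of joint wedge below 0.004 m and contact force between each of the fingers, the arm and striker_arm below 0.1 N), for 0.3 s.
2. the trigger is pressed and the released arm has flown forward (value of joint striker_arm below 0.4 rad and contact force between the fingers and striker_arm below 0.1 N).
At the end, for the whole second after the job is handed in: The wedge is driven in by more than 8 mm of its 10 mm, the arm has come to rest forward (under 0.25 rad) and the trigger paddle is up again (value of joint wedge above 0.008 m and value of joint striker_arm below 0.25 rad and velocity of joint striker_arm between -0.3 and 0.3 rad/s and value of joint trigger below 0.03 rad); the robot touches nothing.
It fails at once if the rubber buffer is squeezed by more than 3.5 mm (value of joint buffer above 0.0035 m).
It fails at once if the robot pushes on the wedge (contact force between any of the fingers, the arm and wedge above 2 N).
It fails at once if a loose bystander (clod, chalk lump, toe bone or brush) is shoved by more than 30 mm (distance of any of clod, chalk, toe_bone, brush from where it was at the start of the episode above 0.03 m).
It also fails if it takes over 61 s, if anything falls off the work surface, if the arm or the gripper's body presses on something with over 40 N, if the wrist force passes 120 N, or if a joint passes its speed limit or range.

## Working session

There is one attempt and no reset: what is moved stays moved. The work goes in short steps, Python scripts to look and compute and a shell command to move; the robot and the scene stay as the last step left them, time stands still between calls to the robot, and variables do not carry over. Pictures are saved under pics/ and viewed, at most 10 in all, crops included, and the job is handed in when it is done.

```bash
mkdir -p pics; ls
python3 - <<'E'
from plant import arm
import cv2,numpy as np
for n in("scene","side"):
    c=arm.read_camera(n);cv2.imwrite(f"pics/{n}0.png",c["pixels"]);print(n,c["intrinsics"],c["k1"],np.round(c["extrinsics"],4).tolist())
s=arm.state();print(s["clock"],s["position"],s["orientation"],s["force"],arm.tip_reach)
E
```

```text
pics
scene [[451.36671105   0.         318.53527658]
 [  0.         451.36671105 198.0078843 ]
 [  0.           0.           1.        ]] -0.008003060212429134 [[-0.7222, -0.6913, -0.0219, 0.3131], [-0.4482, 0.4919, -0.7464, 0.3701], [0.5268, -0.5293, -0.6651, 0.5589], [0.0, 0.0, 0.0, 1.0]]
side [[433.45565762   0.         327.59557948]
 [  0.         433.45565762 195.41912539]
 [  0.           0.           1.        ]] 0.039556518132317635 [[0.9137, -0.4065, -0.0037, -0.5655], [-0.1937, -0.4272, -0.8832, 0.1251], [0.3574, 0.8076, -0.469, 0.8243], [0.0, 0.0, 0.0, 1.0]]
0.1 [0.24534868 0.57432993 0.24402622] [[-9.19586270e-01  3.92887797e-01 -5.21197401e-04]
 [ 3.92888142e-01  9.19585477e-01 -1.20765194e-03]
 [ 4.81385139e-06 -1.31531242e-03 -9.99999135e-01]] [-0.08382971  0.2731387   0.01193217] 0.022
```

View pics/scene0.png

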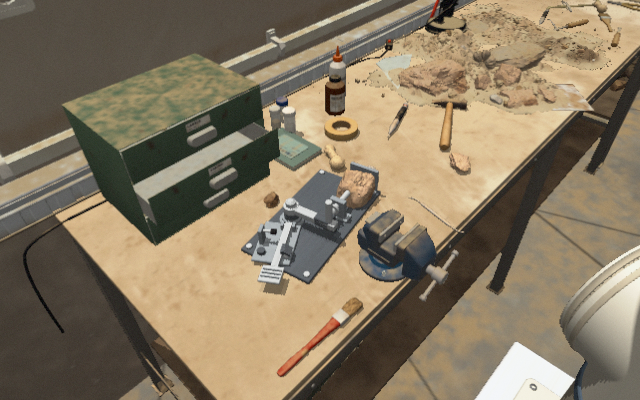

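View pics/side0.png

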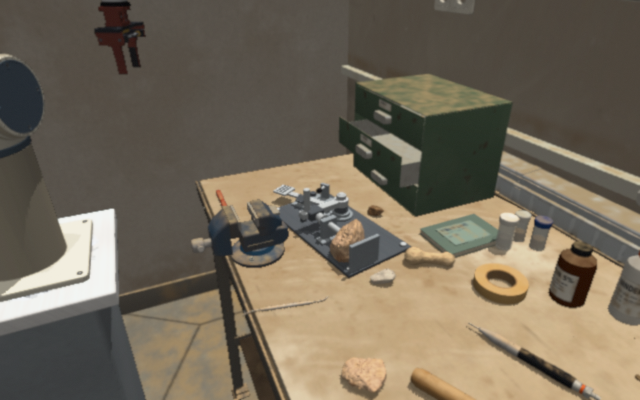

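The scene picture shows the striker base around (310,225), with the pivot near (292,205), the paddle at (270,273) and the nodule at (357,187). A vise stands close by at (395,245). Next I enlarge it.

Run:
```python
import cv2
i=cv2.imread("pics/scene0.png")[155:305,230:430]
cv2.imwrite("pics/c1.png",cv2.resize(i,None,fx=4,fy=4,interpolation=cv2.INTER_CUBIC))
i=cv2.imread("pics/side0.png")[170:280,200:420]
cv2.imwrite("pics/c2.png",cv2.resize(i,(792,396),interpolation=cv2.INTER_CUBIC))
```

```text
(no output)
```

View pics/c1.png

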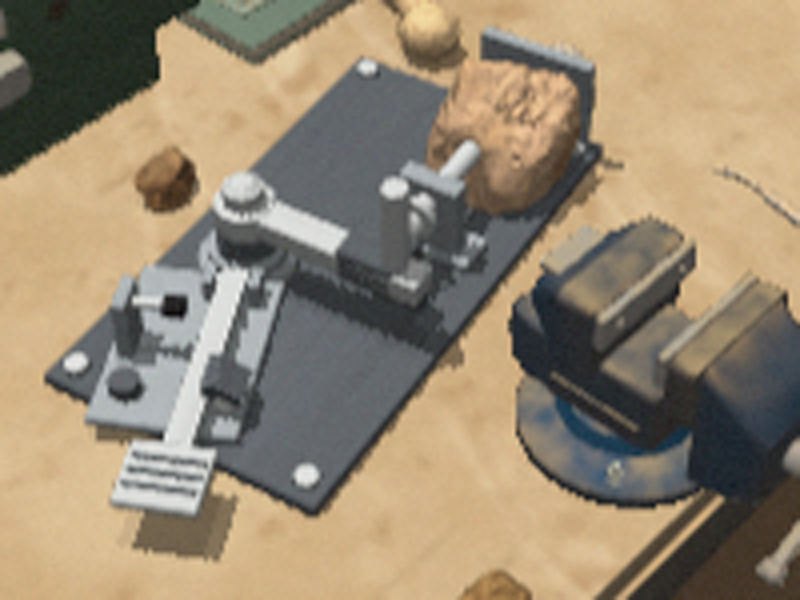

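View pics/c2.png

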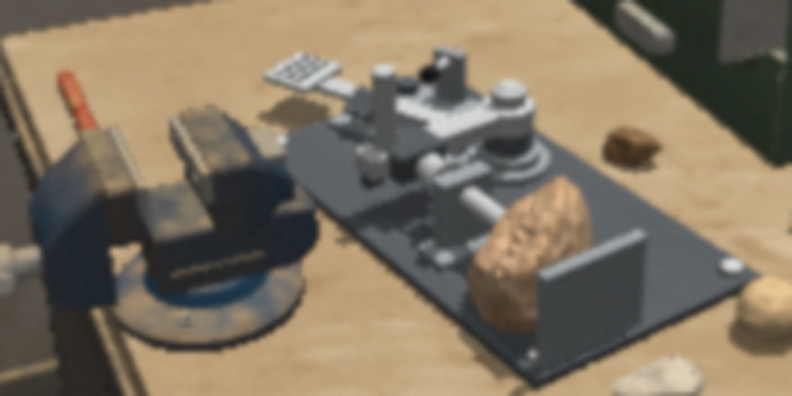

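c1 (4x, offset 230,155) shows the nut top at (243,182), the handle top at (396,187) and the paddle centre at (165,478). The plate corners are at (45,380), (315,513), (600,150) and (360,57). c2 (3.6x, offset 200,170) shows the nut at (509,88), the handle top at (384,72) and the paddle at (303,70).

```bash
cat > h.py <<'E'
import numpy as np
from plant import arm
def cam(n):
    c=arm.read_camera(n);return c
def ray(c,p):
    K=c["intrinsics"];d=np.array([(p[0]-K[0,2])/K[0,0],(p[1]-K[1,2])/K[1,1]]);u=d.copy()
    for _ in range(20):u=d/(1+c["k1"]*(u@u))
    E=c["extrinsics"];R=E[:3,:3];return -R.T@E[:3,3],R.T@np.array([*u,1])
def onz(c,p,z):
    o,d=ray(c,p);return o+d*(z-o[2])/d[2]
E
python3 - <<'E'
from h import *
from scipy.optimize import least_squares
A=cam("scene");B=cam("side")
a=lambda x,y:(230+(x+.5)/4-.5,155+(y+.5)/4-.5)
b=lambda x,y:(200+(x+.5)/3.6-.5,170+(y+.5)/3.6-.5)
for n,pa,pb,z in(("nut",(243,182),(509,88),.064),("handle",(396,187),(384,72),.1),("paddle",(165,478),(303,70),.03)):
    print(n,onz(A,a(*pa),z),onz(B,b(*pb),z))
for p in((45,380),(315,513),(600,150),(360,57)):print(onz(A,a(*p),.008))
print("side corner",onz(B,b(540,385),.008),onz(B,b(760,280),.008))
print("vise",onz(A,a(655,230),.09),onz(A,a(575,240),.09),onz(B,b(280,140),.09),onz(B,b(205,115),.09))
E
```

```text
nut [ 0.60214193 -0.09823552  0.064     ] [ 0.60333822 -0.10621425  0.064     ]
handle [ 0.51700965 -0.11708615  0.1       ] [ 0.51868473 -0.12195313  0.1       ]
paddle [0.51550671 0.03448154 0.03      ] [0.51976743 0.03018428 0.03      ]
[0.61721854 0.02354028 0.008     ]
[ 0.46625163 -0.00823951  0.008     ]
[ 0.52489888 -0.28807684  0.008     ]
[ 0.6784153  -0.25972849  0.008     ]
side corner [ 0.52856824 -0.29922689  0.008     ] [ 0.67723415 -0.26776774  0.008     ]
vise [ 0.41836338 -0.182777    0.09      ] [ 0.44090176 -0.15333211  0.09      ] [ 0.44738362 -0.15378701  0.09      ] [ 0.41908877 -0.11110858  0.09      ]
```

Run:
```python
from h import *
A=cam("scene");B=cam("side")
for p in((155,243),(280,162)):print("cab",onz(A,p,0))
print("drawer",onz(A,(148,200),.1),onz(B,(340,125),.15), "cab side",onz(B,(403,205),0))
th=.206;x=np.array([np.cos(th),np.sin(th)]);y=np.array([-x[1],x[0]]);P=np.array([.603,-.102])
s=arm.state();p0=s["position"];print(p0)
for q in(0,.2,.4,.6,.8,.9,1,1.1,1.2,1.3):
    h=P+.088*(-np.cos(q)*x+np.sin(q)*y);t=np.sin(q)*x+np.cos(q)*y
    print(q,"handle",h.round(4),"tool",(h-.0205*t).round(4),"t",t.round(3),"yaw of y",np.degrees(np.arctan2(t[1],t[0])).round(1))
```

```text
cab [0.76355263 0.12485942 0.        ]
cab [ 0.77474212 -0.22246894  0.        ]
drawer [0.7683615  0.10695551 0.1       ] [0.68575918 0.0742309  0.15      ] cab side [ 0.76434105 -0.10585233  0.        ]
[0.24549571 0.57459815 0.24440553]
0 handle [ 0.5169 -0.12  ] tool [ 0.5211 -0.1401] t [-0.205  0.979] yaw of y 101.8
0.2 handle [ 0.515  -0.1025] tool [ 0.5151 -0.123 ] t [-0.006  1.   ] yaw of y 90.3
0.4 handle [ 0.5167 -0.085 ] tool [ 0.5127 -0.1052] t [0.193 0.981] yaw of y 78.9
0.6 handle [ 0.5217 -0.0682] tool [ 0.5139 -0.0871] t [0.384 0.923] yaw of y 67.4
0.8 handle [ 0.5301 -0.0527] tool [ 0.5186 -0.0697] t [0.56  0.829] yaw of y 56.0
0.9 handle [ 0.5354 -0.0457] tool [ 0.5222 -0.0615] t [0.64  0.769] yaw of y 50.2
1 handle [ 0.5413 -0.0392] tool [ 0.5267 -0.0536] t [0.713 0.701] yaw of y 44.5
1.1 handle [ 0.5479 -0.0334] tool [ 0.5319 -0.0462] t [0.78  0.626] yaw of y 38.8
1.2 handle [ 0.555  -0.0282] tool [ 0.5378 -0.0394] t [0.838 0.545] yaw of y 33.0
1.3 handle [ 0.5626 -0.0238] tool [ 0.5444 -0.0332] t [0.888 0.459] yaw of y 27.3
```

```bash
python3 -m jog '[[0.02,-0.053,0.0,0,0,5,0.0],[0.04,-0.106,0,0,0,10,0.0],[0.06,-0.159,0,0,0,15,0.0],[0.08,-0.212,0,0,0,20,0],[0.1,-0.265,0,0,0,25,0]]' 20; python3 -m jog '[[0.02,-0.053,0.0,0,0,5,0.0],[0.04,-0.106,0,0,0,10,0.0],[0.06,-0.159,0,0,0,10,0.0],[0.08,-0.212,0,0,0,10,0],[0.1,-0.265,0,0,0,10,0]]';python3 -m jog '[[0.02,-0.05,0.0,0,0,0,0.0],[0.04,-0.1,0,0,0,0,0.0],[0.06,-0.15,0,0,0,0,0.0],[0.078,-0.197,0,0,0,0,0],[0.078,-0.197,0,0,0,0,0]]'
```

```text
clock: 0.92
position: [0.346, 0.3081, 0.2449]
orientation: [[-0.999, -0.036, 0.001], [-0.036, 0.999, 0.0], [-0.001, 0.0, -1.0]]
force: [-0.3, -0.5, 0.6]
gripper_width: 0.0411
gripper_force: 0.0
clock: 1.55
position: [0.4461, 0.0429, 0.245]
orientation: [[-0.979, -0.206, 0.001], [-0.206, 0.979, 0.0], [-0.001, -0.0, -1.0]]
force: [1.3, -0.3, 0.8]
gripper_width: 0.0002
gripper_force: 0.0
clock: 2.17
position: [0.5245, -0.1551, 0.2447]
orientation: [[-0.979, -0.202, 0.001], [-0.202, 0.979, -0.001], [-0.001, -0.001, -1.0]]
force: [-0.2, 0.7, 0.7]
gripper_width: 0.0007
gripper_force: 0.0
```

```bash
python3 -m jog '[[0,0,-0.05,0,0,0,0],[0,0,-0.1,0,0,0,0],[0,0,-0.11,0,0,0,0],[0,0,-0.11,0,0,0,0]]'
python3 - <<'E'
from h import *
import cv2
A=cam("scene")["pixels"][130:280,240:440];W=cam("wrist");B=W["pixels"];s=arm.state()
cv2.imwrite("pics/d.png",np.hstack([cv2.resize(A,(400,300)),cv2.resize(B,(400,300))]))
cv2.imwrite("pics/w1.png",B);print(np.round(W["T_tool_cam"],4).tolist(),W["intrinsics"],s["position"])
E
```

```text
clock: 2.68
position: [0.5236, -0.1517, 0.135]
orientation: [[-0.979, -0.206, -0.001], [-0.206, 0.979, 0.0], [0.001, 0.0, -1.0]]
force: [0.8, -0.2, -0.2]
gripper_width: 0.0004
gripper_force: 0.0
[[0.0008, -0.9557, -0.2944, 0.0813], [1.0, 0.0007, 0.0008, -0.0007], [-0.0005, -0.2944, 0.9557, -0.1394], [0.0, 0.0, 0.0, 1.0]] [[314.0211911    0.         320.05253249]
 [  0.         314.0211911  201.20457506]
 [  0.           0.           1.        ]] [ 0.52471621 -0.1522678   0.13643943]
```

View pics/d.png

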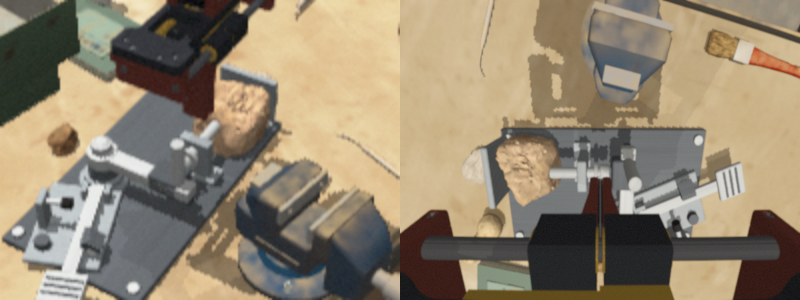

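The left half shows the finger behind the handle, over the gap before the nodule. In the wrist view on the right, the handle is at about (627,155) and the fingertip at (600,180). I refine this with an enlarged wrist crop that has the predictions drawn on it.

Run:
```python
from h import *
import cv2
s=arm.state();W=cam("wrist");R=np.array(s["orientation"]);p=np.array(s["position"]);T=W["T_tool_cam"]
def proj(X):
    c=T[:3,:3].T@(R.T@(np.array(X)-p)-T[:3,3]);u=c[:2]/c[2];u=u*(1+W["k1"]*(u@u));return u*W["intrinsics"][0,0]+W["intrinsics"][:2,2]
img=W["pixels"];x0,y0=250,150
c=cv2.resize(img[y0:y0+120,x0:x0+200],None,fx=4,fy=4,interpolation=cv2.INTER_CUBIC)
for n,X in(("htop",(.5169,-.12,.1)),("hbot",(.5169,-.12,.053)),("nut",(.603,-.102,.064)),("pad",(.5176,.0325,.03))):
    u=proj(X);print(n,u);cv2.drawMarker(c,tuple(int(v) for v in (u-[x0,y0]+.5)*4),(0,0,255),0,14,1)
cv2.imwrite("pics/w2.png",c)
```

```text
htop [375.37182448 242.06022876]
hbot [364.94556954 215.82069531]
nut [361.77966422 323.15666776]
pad [532.089634   241.76882142]
```

View pics/w2.png

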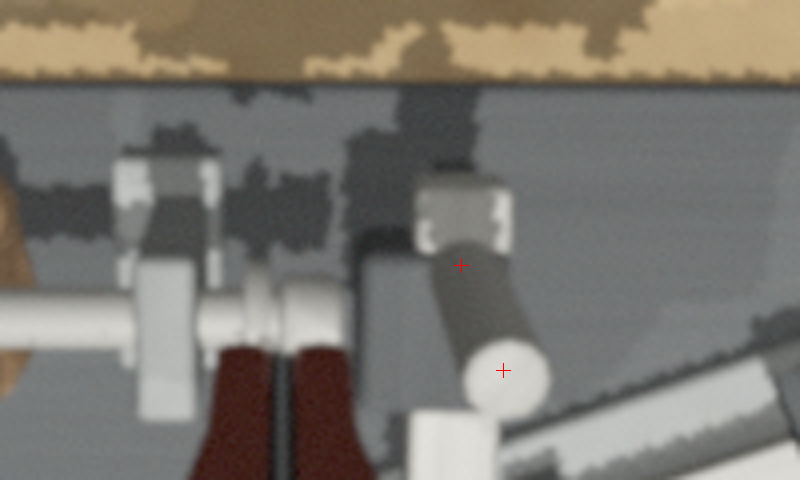

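The real handle top is at (508,380) against a prediction of (503,370), so the estimate is about 1.5 mm off. The standoff is fine and the bracket is close on the left. I shift 7 mm toward the handle and descend.

```bash
python3 -m jog '[[-0.001,0.007,0,0,0,0,0],[-0.001,0.007,-0.02,0,0,0,0],[-0.001,0.007,-0.035,0,0,0,0],[-0.001,0.007,-0.035,0,0,0,0]]'; python3 -m jog '[[-0.001,0.006,0,0,0,0,0],[-0.002,0.01,0,0,0,0,0],[-0.002,0.01,0,0,0,0,0]]'
```

```text
clock: 3.32
position: [0.5218, -0.1449, 0.0989]
orientation: [[-0.979, -0.206, -0.002], [-0.206, 0.979, 0.001], [0.002, 0.001, -1.0]]
force: [0.1, 0.3, -0.1]
gripper_width: 0.0004
gripper_force: 0.0
clock: 3.7
position: [0.5206, -0.1349, 0.1001]
orientation: [[-0.979, -0.206, 0.001], [-0.206, 0.979, -0.0], [-0.0, -0.0, -1.0]]
force: [0.1, -0.0, -0.3]
gripper_width: 0.0006
gripper_force: 0.0
```

```bash
python3 -m jog '[[-0.005,0.013,0,0,0,-10,0],[-0.007,0.022,0,0,0,-17,0],[-0.0073,0.031,0,0,0,-23,0],[-0.007,0.040,0,0,0,-29,0],[-0.006,0.049,0,0,0,-34.5,0]]'; python3 -m jog '[[0,0,0,0,0,0,0],[0,0,0,0,0,0,0]]'
```

```text
clock: 4.32
position: [0.5139, -0.0865, 0.1]
orientation: [[-0.922, 0.388, -0.001], [0.388, 0.922, -0.001], [0.001, -0.001, -1.0]]
force: [-2.2, -4.4, 3.1]
gripper_width: 0.0004
gripper_force: 2.6
clock: 4.58
position: [0.5141, -0.0868, 0.0999]
orientation: [[-0.924, 0.382, -0.001], [0.382, 0.924, -0.0], [0.001, -0.001, -1.0]]
force: [-3.9, -3.1, 3.3]
gripper_width: 0.0004
gripper_force: 2.5
```

```bash
python3 -m jog '[[0.002,0.009,0,0,0,-6,0],[0.005,0.018,0,0,0,-11.5,0],[0.009,0.026,0,0,0,-17,0],[0.009,0.026,0,0,0,-17,0]]';  python3 -m jog '[[0.002,0.004,0,0,0,-3,0],[0.0042,0.008,0,0,0,-6,0],[0.0042,0.008,0,0,0,-6,0]]'
```

```text
clock: 5.08
position: [0.5222, -0.0605, 0.0997]
orientation: [[-0.771, 0.636, -0.003], [0.636, 0.771, -0.0], [0.002, -0.002, -1.0]]
force: [-7.4, -4.7, 6.8]
gripper_width: 0.0006
gripper_force: 3.9
clock: 5.45
position: [0.5262, -0.0528, 0.0997]
orientation: [[-0.701, 0.713, -0.003], [0.713, 0.701, -0.001], [0.002, -0.003, -1.0]]
force: [-6.0, -5.0, 6.3]
gripper_width: 0.0005
gripper_force: 4.2
```

```bash
cat > q.py <<'E'
from h import *
s=arm.state();v=np.array(s["position"])[:2]-[.603,-.102];th=.206
x=np.array([np.cos(th),np.sin(th)]);y=np.array([-x[1],x[0]])
q=np.arctan2(v@y,-v@x)+.229;t=np.sin(q)*x+np.cos(q)*y;r=-np.cos(q)*x+np.sin(q)*y
f=np.array(s["force"][:2]);print("q %.3f push %.1f radial %.1f R %.4f grip %.1f"%(q,-f@t,f@r,np.hypot(*v),s["gripper_force"]))
E
python3 q.py; python3 -m jog '[[0.0026,0.0038,0,0,0,-3,0],[0.0026,0.0038,0,0,0,-3,0]]'>/dev/null; python3 q.py;python3 -m jog '[[0.0026,0.0036,0,0,0,-3,0],[0.0026,0.0036,0,0,0,-3,0]]'>/dev/null; python3 q.py;python3 -m jog '[[0.0013,0.0017,0,0,0,-1.5,0],[0.0013,0.0017,0,0,0,-1.5,0]]'>/dev/null; python3 q.py;python3 -m jog '[[0.0014,0.0017,0,0,0,-1.5,0],[0.0014,0.0017,0,0,0,-1.5,0]]'>/dev/null; python3 q.py
```

```text
q 1.005 push 7.7 radial 0.6 R 0.0912 grip 4.2
q 1.051 push 8.4 radial 0.9 R 0.0913 grip 4.7
q 1.094 push 12.2 radial 0.1 R 0.0916 grip 5.9
q 1.108 push 15.5 radial -1.4 R 0.0918 grip 8.1
q 1.128 push 18.2 radial -2.0 R 0.0918 grip 8.7
```

```bash
python3 q.py
python3 - <<'E'
from h import *
import cv2
A=cam("scene")["pixels"][170:290,230:330];B=cam("side")["pixels"][165:245,260:360]
cv2.imwrite("pics/e.png",np.hstack([cv2.resize(A,(400,480),interpolation=2),cv2.resize(B,(400,320),interpolation=2)[:, :, :] if 0 else cv2.copyMakeBorder(cv2.resize(B,(400,320),interpolation=2),0,160,0,0,0)]))
E
```

```text
q 1.128 push 18.2 radial -2.0 R 0.0918 grip 8.7
```

View pics/e.png

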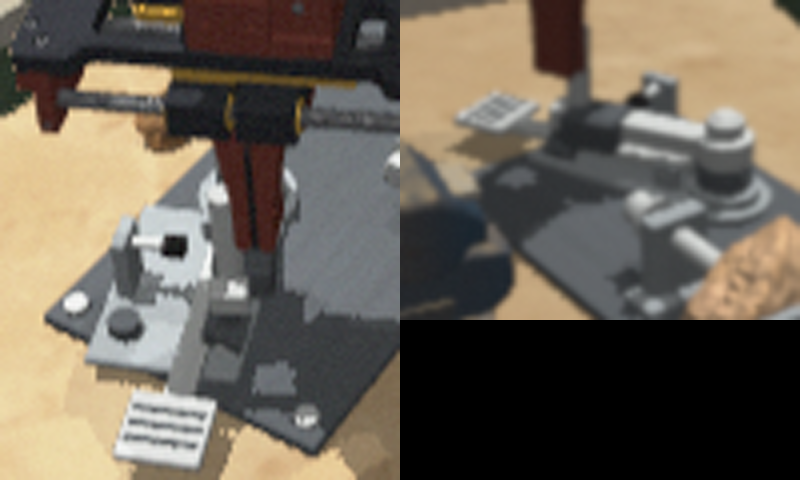

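The scene crop shows a gap of about 6 real pixels between the buffer tip (185,243) and the arm edge (~208,243). The paddle has sunk about 3 mm, so this is the ramp and not the buffer. I carry on in small steps.

```bash
python3 -m jog '[[0.0015,0.0010,0,0,0,-1.2,0],[0.0015,0.0010,0,0,0,-1.2,0]]'>/dev/null; python3 q.py;python3 -m jog '[[0.0015,0.0010,0,0,0,-1.2,0],[0.0015,0.0010,0,0,0,-1.2,0]]'>/dev/null; python3 q.py
```

```text
q 1.142 push 19.4 radial -0.6 R 0.0919 grip 9.9
q 1.174 push 8.9 radial 4.6 R 0.0920 grip 5.0
```

```bash
python3 -m jog '[[0.0015,0.0010,0,0,0,-1.2,0],[0.0015,0.0010,0,0,0,-1.2,0]]'>/dev/null; python3 q.py
```

```text
q 1.187 push 14.4 radial 4.3 R 0.0921 grip 7.2
```

```bash
python3 -m jog '[[0.0013,0.0012,0,0,0,-1.2,0],[0.0013,0.0012,0,0,0,-1.2,0]]'>/dev/null; python3 q.py;python3 -m jog '[[0.0013,0.0012,0,0,0,-1.2,0],[0.0013,0.0012,0,0,0,-1.2,0]]'>/dev/null; python3 q.py
```

```text
q 1.204 push 15.9 radial 3.6 R 0.0922 grip 7.7
q 1.222 push 14.9 radial 4.1 R 0.0923 grip 7.9
```

```bash
python3 -m jog '[[0.0013,0.0012,0,0,0,-1.2,0],[0.0013,0.0012,0,0,0,-1.2,0]]'>/dev/null; python3 q.py
```

```text
q 1.241 push 15.7 radial 3.6 R 0.0923 grip 7.8
```

```bash
python3 -m jog '[[0.0007,0.0006,0,0,0,-0.6,0],[0.0007,0.0006,0,0,0,-0.6,0]]'>/dev/null; python3 q.py
```

```text
q 1.250 push 15.3 radial 3.9 R 0.0924 grip 8.0
```

```bash
python3 -m jog '[[0.0007,0.0006,0,0,0,-0.6,0],[0.0007,0.0006,0,0,0,-0.6,0]]'>/dev/null; python3 q.py;python3 -m jog '[[0.0007,0.0006,0,0,0,-0.6,0],[0.0007,0.0006,0,0,0,-0.6,0]]'>/dev/null; python3 q.py
```

```text
q 1.260 push 15.9 radial 4.7 R 0.0924 grip 8.0
q 1.271 push 14.4 radial 5.4 R 0.0924 grip 7.8
```

```bash
python3 -m jog '[[0.0007,0.0006,0,0,0,-0.6,0],[0.0007,0.0006,0,0,0,-0.6,0]]'>/dev/null; python3 q.py
```

```text
q 1.282 push 14.6 radial 5.5 R 0.0924 grip 7.7
```

```bash
python3 -m jog '[[0.0007,0.0006,0,0,0,-0.6,0],[0.0007,0.0006,0,0,0,-0.6,0]]'>/dev/null; python3 q.py
```

```text
q 1.298 push 12.7 radial 5.8 R 0.0924 grip 6.3
```

```bash
python3 -m jog '[[0.0006,0.0005,0,0,0,-0.6,0],[0.0006,0.0005,0,0,0,-0.6,0]]'>/dev/null; python3 q.py; python3 -m jog '[[0,0,0,0,0,0,0]]'>/dev/null; python3 q.py
```

```text
q 1.308 push 12.0 radial 6.7 R 0.0925 grip 6.3
q 1.307 push 11.7 radial 6.5 R 0.0924 grip 6.2
```

```bash
python3 -m jog '[[0.0006,0.0005,0,0,0,-0.6,0],[0.0006,0.0005,0,0,0,-0.6,0]]'>/dev/null; python3 q.py
```

```text
q 1.316 push 11.5 radial 6.8 R 0.0925 grip 6.3
```

The push has dropped to the spring's share alone, so the nose has fallen behind the tooth. I ease back slowly to check that it holds.

```bash
python3 -m jog '[[-0.0012,-0.001,0,0,0,0,0],[-0.0012,-0.001,0,0,0,0,0]]'>/dev/null; python3 q.py; python3 -m jog '[[-0.0012,-0.001,0,0,0,0,0],[-0.0012,-0.001,0,0,0,0,0]]'>/dev/null; python3 q.py;python3 -m jog '[[-0.0012,-0.001,0,0,0,0,0],[-0.0012,-0.001,0,0,0,0,0]]'>/dev/null; python3 q.py
```

```text
q 1.297 push 11.9 radial 5.7 R 0.0925 grip 6.4
q 1.288 push 9.4 radial 5.4 R 0.0920 grip 4.9
q 1.282 push 4.1 radial 3.9 R 0.0910 grip 2.7
```

Caught: the push falls off within 1-2 mm. Now I back away and raise.

```bash
python3 -m jog '[[-0.002,-0.001,0,0,0,0,0],[-0.004,-0.002,0,0,0,0,0],[-0.007,-0.004,0,0,0,0,0],[-0.012,-0.006,0,0,0,0,0],[-0.012,-0.006,0,0,0,0,0]]'>/dev/null; python3 q.py; python3 -m jog '[[0,0,0.02,0,0,0,0],[0,0,0.05,0,0,0,0],[0,0,0.05,0,0,0,0]]'
python3 - <<'E'
from h import *
import cv2
A=cam("scene")["pixels"][170:290,230:330];B=cam("side")["pixels"][165:245,260:360]
cv2.imwrite("pics/f.png",np.hstack([cv2.resize(A,(400,480),interpolation=2),cv2.copyMakeBorder(cv2.resize(B,(400,320),interpolation=2),0,160,0,0,0)]))
E
```

```text
q 1.157 push -0.1 radial 0.1 R 0.0937 grip 0.0
clock: 11.68
position: [0.5347, -0.04, 0.1516]
orientation: [[-0.406, 0.914, 0.004], [0.914, 0.406, -0.0], [-0.002, 0.004, -1.0]]
force: [-0.3, 0.3, -0.0]
gripper_width: 0.0005
gripper_force: 0.0
```

View pics/f.png

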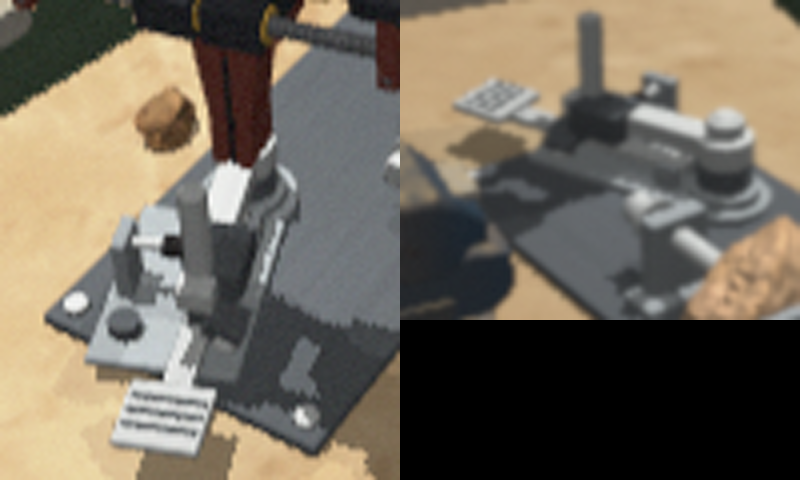

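The arm is cocked, the handle stands free and the paddle is up at (165,418). I move over the paddle and come down to 10 mm above it.

```bash
python3 -m jog '[[-0.007,0.037,0.02,0,0,3,0],[-0.015,0.075,0,0,0,6,0],[-0.015,0.075,-0.045,0,0,6,0],[-0.015,0.075,-0.089,0,0,6,0],[-0.015,0.075,-0.089,0,0,6,0]]'
```

```text
clock: 12.4
position: [0.5148, 0.0351, 0.0572]
orientation: [[-0.5, 0.866, -0.008], [0.866, 0.5, -0.0], [0.004, -0.007, -1.0]]
force: [-0.0, 0.2, 1.0]
gripper_width: 0.0003
gripper_force: 0.0
```

```bash
python3 -m jog '[[0,0,-0.006,0,0,0,0],[0,0,-0.012,0,0,0,0],[0,0,-0.016,0,0,0,0],[0,0,-0.016,0,0,0,0]]'; python3 -m jog '[[0,0,-0.003,0,0,0,0],[0,0,-0.003,0,0,0,0]]'
```

```text
clock: 12.9
position: [0.5191, 0.0351, 0.0457]
orientation: [[-0.499, 0.866, 0.002], [0.866, 0.499, 0.0], [-0.001, 0.002, -1.0]]
force: [-0.6, 2.3, 3.0]
gripper_width: 0.0003
gripper_force: 1.4
clock: 13.15
position: [0.5191, 0.0352, 0.0425]
orientation: [[-0.499, 0.866, 0.002], [0.866, 0.499, 0.0], [-0.001, 0.002, -1.0]]
force: [0.6, 1.6, 5.2]
gripper_width: 0.0005
gripper_force: 2.2
```

```bash
python3 -m jog '[[0,0,-0.002,0,0,0,0],[0,0,-0.0035,0,0,0,0],[0,0,-0.0035,0,0,0,0]]';  python3 - <<'E'
from h import *
import cv2
A=cam("scene")["pixels"][150:290,230:390];B=cam("side")["pixels"][165:285,240:380]
cv2.imwrite("pics/g.png",np.hstack([cv2.resize(A,(400,350),interpolation=2),cv2.resize(B,(400,350),interpolation=2)]))
E
```

```text
clock: 13.52
position: [0.519, 0.035, 0.0385]
orientation: [[-0.499, 0.866, 0.002], [0.866, 0.499, -0.0], [-0.001, 0.001, -1.0]]
force: [1.6, 0.2, 4.6]
gripper_width: 0.0002
gripper_force: 2.3
```

View pics/g.png

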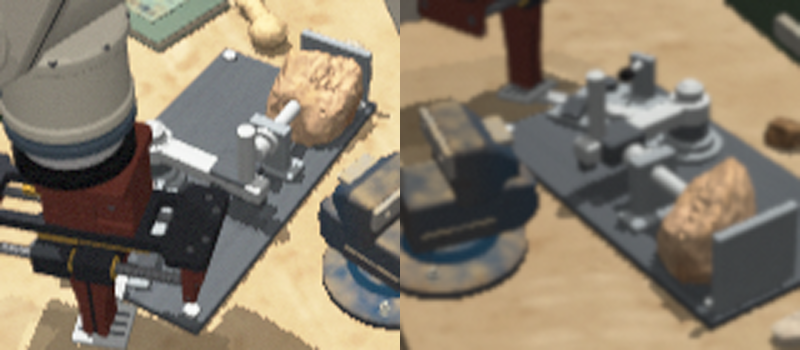

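The arm has flown forward to the wedge. I lift clear and look once more.

```bash
python3 -m jog '[[0,0,0.03,0,0,0,0],[0,0,0.09,0,0,0,0],[-0.03,0.04,0.15,0,0,0,0],[-0.05,0.1,0.2,0,0,0,0],[-0.05,0.1,0.2,0,0,0,0]]';  python3 - <<'E'
from h import *
import cv2
A=cam("scene")["pixels"][160:280,250:390];O=cv2.imread("pics/scene0.png")[160:280,250:390]
cv2.imwrite("pics/i.png",np.hstack([cv2.resize(O[20:90,40:140],(400,280),interpolation=2),cv2.resize(A[20:90,40:140],(400,280),interpolation=2)]))
E
```

```text
clock: 14.25
position: [0.4669, 0.1365, 0.2397]
orientation: [[-0.5, 0.866, 0.0], [0.866, 0.5, 0.0], [0.0, 0.0, -1.0]]
force: [0.2, -0.5, 0.7]
gripper_width: 0.0004
gripper_force: 0.0
```

View pics/i.png

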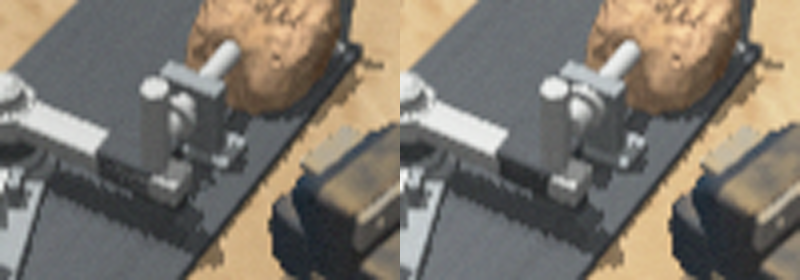

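Run:
```python
from h import *
import cv2
th=.206;x=np.array([np.cos(th),np.sin(th)]);y=np.array([-x[1],x[0]]);P=np.array([.603,-.102])
C=cam("scene");E=C["extrinsics"];rv=cv2.Rodrigues(E[:3,:3])[0]
ims=[cv2.cvtColor(i,6).astype(np.float32) for i in(cv2.imread("pics/scene0.png"),C["pixels"])]
for X,z in((-.075,.052),(-.069,.05),(-.065,.043)):
    pts=np.array([[*(P+X*x-d*y),z] for d in np.arange(.008,.075,.003)])
    u=cv2.projectPoints(pts,rv,E[:3,3],C["intrinsics"],np.array([C["k1"],0,0,0]))[0][:,0].astype(np.float32)
    print(X,u[0],u[-1])
    for i in ims:print(cv2.remap(i,u[:,0],u[:,1],1).ravel().astype(int).tolist())
```

```text
-0.075 [326.239   214.41937] [343.17334 194.94746]
[91, 91, 90, 89, 89, 88, 84, 120, 106, 132, 197, 213, 185, 105, 91, 159, 177, 179, 198, 212, 217, 218, 222]
[100, 98, 100, 98, 98, 96, 92, 120, 189, 228, 218, 143, 140, 199, 171, 176, 193, 195, 213, 226, 230, 232, 233]
-0.069 [323.60016 214.07185] [340.58386 194.69586]
[100, 100, 93, 93, 91, 91, 91, 89, 88, 86, 102, 140, 117, 85, 79, 123, 170, 178, 170, 143, 126, 121, 106]
[112, 108, 101, 102, 99, 99, 100, 100, 98, 94, 117, 126, 132, 173, 206, 192, 188, 194, 187, 156, 138, 131, 114]
-0.065 [321.90292 215.94234] [338.84695 196.61467]
[101, 99, 100, 101, 93, 93, 91, 91, 92, 89, 88, 87, 95, 128, 126, 88, 74, 108, 166, 177, 173, 151, 126]
[111, 108, 112, 109, 102, 102, 100, 99, 100, 100, 98, 95, 111, 121, 132, 160, 206, 195, 183, 194, 190, 165, 139]
```

```bash
python3 -c "
from plant import arm
print(arm.finish_job())"
```

```text
the job is handed in; nothing more can be done
None
```

I cocked the striker, let go, and tripped it by the paddle; in the last pictures the arm rests forward and the wedge's collar sits against its bracket, driven home to within 1-2 mm as far as the camera can tell. The job is handed in and no verdict came back.

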